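# Open the ratchet bar clamp

### The job

Open the ratchet bar clamp: press its red release lever all the way down, then push the sliding jaw by its orange plate along the toothed bar, away from the transformer, until it reaches the end stop. Leave the transformer lying in the clamp and the tools lying round it where they are.

Things in the scene. Friction and masses are not known exactly. Their poses are not given: they have to be found in the camera images.
- clamp: Bar clamp fixed to the bench; grey base plate 12 mm thick, about 180 (x) x 280 (y) mm; origin on its underside, +y = the way the jaw opens (about robot's left). Toothed steel bar along y at x = -45 mm, teeth top z = 39 mm. Blue fixed jaw at the -y end: face y = -115, top z = 56 mm (only 42 over the bar). Dark end stop at the bar's +y end, y = 104 to 130, 42 mm high.
- jaw (a joint): Slide of the blue sliding jaw along the bar, m: 0 = nearly closed (54 mm between jaw faces), 0.115 = fully open, carriage against the end stop. Starts at 0 to 0.05. Locked by the ratchet (a few mm of play) until the release lever is down; then about 3 N of friction and light damping, and it stays where it is left.
- push_face (a point): On the jaw's orange upright push plate, centred on the face to push: it looks to clamp -y and is pushed to clamp +y. Point 78 mm above the bench. Plate 36 mm wide (clamp x, centred over the bar), 12 mm thick, top at 91 mm; nothing in front of the face above the teeth (39 mm). Moves with the jaw. The jaw's blue arm (top at 56 mm) reaches from it to clamp +x.
- release (a joint): Red release lever on the jaw, rad: 0 = tail up, pawl in the teeth, jaw locked; 0.42 = tail fully down, about level, jaw free (pawl clears the teeth at about 0.25). Starts at 0 to 0.04. Stiff pivot: the pad takes about 4 N to press, and the lever stays where it is left. Pivot 41 mm from the push face towards clamp +y, 47 mm above the bench.
- lever_pad (a point): Centre of the top of the red ribbed pad on the lever's tail, 26 mm wide (clamp x), 24 mm long (clamp y), sloping up 0.4 rad towards clamp +y at joint value 0. About 69 mm above the bench with the lever up, 52 mm fully down (17 mm travel). About 80 mm from the push face towards clamp +y, centred over the bar; moves with the jaw.
- part: Transformer standing loose on the base plate between the jaws, beside the bar: grey core 26 x 50 x 42 mm, yellow coil and three wires; origin on its underside, top 54 mm above the bench. To be left where it is.
- driver: Nut driver with an orange handle, 170 x 28 x 26 mm, lying on the clamp's base plate behind the transformer, origin at its middle; to be left alone.
- tape: Roll of black tape, 70 mm across, 18 mm high, lying flat on the bench on the robot's side of the clamp, origin under its centre; to be left alone.
- pen: Black marker, 134 x 18 x 18 mm, lying on the bench on the robot's side of the clamp, origin at its middle; to be left alone.
There are look-alikes about, which are no part of the job. What is shaped like the part but blue or purple is not meant.

How it is judged:
On the way, in this order (a step that is already met when the one before it is completed fails the run):
1. the release lever is pressed down while the jaw is still where it was (within its play) (value of joint release above 0.34 rad and value of joint jaw below 0.065 m), for 0.1 s.
2. the sliding jaw is pushed back to the end stop (value of joint jaw above 0.109 m), for 0.2 s.
At the end, for the whole second after the job is handed in: The sliding jaw rests within 6 mm of its end stop (joint value above 0.109 m), and the transformer stands upright on the base plate within 15 mm of where it was (value of joint jaw above 0.109 m and velocity of joint jaw below 0.01 m/s and z of part in the frame of clamp below 0.016 m and angle between part's own z axis and vertical below 0.1 rad and distance of part from where it was at the start of the episode below 0.015 m and linear speed of part below 0.02 m/s); the robot touches nothing.
It fails at once if the transformer is lifted, tipped or shoved (15 mm, 0.25 rad) (distance of part from where it was at the start of the episode above 0.015 m or angle between part's own z axis and vertical above 0.25 rad).
It fails at once if the nut driver, tape or marker is moved more than 25 mm (distance of any of driver, tape, pen from where it was at the start of the episode above 0.025 m).
It also fails if it takes over 48 s, if anything falls off the work surface, if the arm or the gripper's body presses on something with over 40 N, if the wrist force passes 120 N, or if a joint passes its speed limit or range.

### The arm

A 6-joint arm with a two-finger parallel gripper is mounted at the origin on a cart in front of the work surface, level with it; the furniture and walls round the work are solid. World frame = base frame: x ahead of the robot, y to its left, z up, the work surface at z = 0. Lengths are in m, angles in rad, forces in N, time in s.
With the tool pointing down it reaches from about 0.375 to 0.9 m from the base axis. Payload 3.1 kg.
Tool frame: the origin (TCP) lies midway between the tips of the shut fingers; the grasp point (between the pads) lies 19 mm behind it; z points along the fingers, y is the line along which they close (so a half turn about z gives the same grasp; the last joint's range is limited). The gripper opens to 85 mm and grips with 20 to 120 N. Pads are 22 mm wide; open, the fingers measure 114 mm over their backs; the gripper's body (76 mm by 85 mm) begins 54 mm behind the grasp point. The pads swing forward as they close: fully open they stand 13 mm farther back than shut.
Start: joints at [-1.292, 0.527, 1.433, -0, 1.181, -0.178], TCP at [0.276, -0.561, 0.231] pointing down, gripper open.
Joint ranges: [-3.08, 3.08], [-0.75, 2.2], [0.22, 2.44], [-1.43, 4.57], [0, 2.65], [-2.85, 2.85]. Speed limits (rad/s): [2.79, 2.79, 3.14, 3.14, 3.14, 3.14].

### API

Orientations are given as a unit quaternion [x, y, z, w].
In Python, from station import manip gives the robot as it stands.
- The arm moves only by the tool step_arm, never from a script. Its argument "targets" is text: rows parted by semicolons, each of 4 numbers parted by spaces: the shift along the tool's x, y, z in mm, then the turn about the tool's z in degrees. A call has 1 to 12 rows; each row is the pose to reach, as a shift and turn from the pose commanded when the call began, along the tool's axes at that moment; what a row does not reach only later rows make up. A row lasts 1/10 s, in which the tool goes at most 50 mm and 8.59 degrees, less where a joint would pass 70% of its speed; a pose out of reach is approached as far as the arm can. A call with a gripper value outside its range is refused whole. "gripper" is the closure, from 0 (fully open) to 1 (shut), set as the call begins (left out, the last holds). The fingers move at their own pace and stop on an object; "squeeze" is the grip in N (left out, the last holds). Time passes only in rows, so rows that repeat a pose let the fingers close. It gives the time, the measured TCP pose, the force, the opening and the grip force at its end, in the units of the state.
- manip.sense(): the state, without advancing time (a new reading comes with each control period).
- manip.snapshot(name): name is "scene" or "top"; returns the picture (480x640x3 uint8, red, green, blue); there is no depth.
- manip.get_calibration(name): a dict with "fov_y" (degrees; the focal length in pixels is half the picture's height over the tangent of half this angle, whatever the lens; pixels are square), "cx", "cy" (the principal point, pixels), "extrinsics" (4x4, takes a point from camera to world coordinates). Camera axes: x right, y down, z forward; pixel columns grow to the right and rows downward; lengths in m; the calibration is good to about 2 mm. A picture is of the moment at which its call begins. get_calibration takes no time and is no camera call.
- manip.sign_off(): hands the job in; it is judged then, once.
Trained networks look in the newest picture that a camera, given by its name, has taken for a name from the list of things; names that differ only in an ending like _2 or _b are one class to them, and where a whole thing is asked for, a point or a joint stands for the part that bears it (a point fixed in the world has none). Each returns a list of dicts, best first, with "p" (0 to 1); they miss things now and then, are a little off and sometimes report something else, mostly with a low value. They report only what shows in the picture. A call takes as long as a camera call. They do not tell look-alikes from the thing itself.
- manip.recognise(camera, query): "position" ([column, row] in pixels, amid what is visible of it).
- manip.masks_of(camera, query): "pixels" (480x640 bool, what is visible of it) and "position" ([column, row] in pixels, amid what is visible of it).
- manip.mark_of(camera, query): "position" ([column, row] in pixels: a listed point, or the origin of a listed thing).
The state is a dict: "t": time; "q": joint angles; "qd": joint speeds; "tau": joint torques, N m; "tcp_pos": TCP position; "tool_rot": TCP orientation; "force": force on the tool from outside, world axes, zero at the start; "ft_torque": the same for the moment, N m; "finger_gap": opening from 0.0 (shut) to 1.0 (fully open); "gripper_force": force on a finger pad.
Only numpy, scipy, OpenCV 4.12 (cv2) and the standard library are available. Lean on these libraries where they do the work, as an engineer would, in place of code of your own. Each camera call takes 0.05 s, during which the arm holds its last target. There are 200 camera calls.

## Working session

There is one attempt and no reset: what is moved stays moved. The work goes in short steps, Python scripts to look and compute and a tool call to move; the robot and the scene stay as the last step left them, time stands still between calls to the robot, and variables do not carry over. Pictures are saved under pics/ and viewed, at most 10 in all, crops included, and the job is handed in when it is done.

Besides the shell and the picture viewer there is one more tool, called after ">>>" by a JSON object that holds its "name" and its "arguments". step_arm: Moves the arm, as the interface text tells. Its arguments: {"type":"object","properties":{"targets":{"type":"string"},"gripper":{"type":"number"},"squeeze":{"type":"number"}},"required":["targets"]}

```bash
mkdir -p pics; cat > h.py <<'E'
from station import manip
import numpy as np, cv2
def proj_setup(n):
    c=manip.get_calibration(n); f=240/np.tan(np.radians(c["fov_y"])/2)
    return f,c["cx"],c["cy"],np.array(c["extrinsics"])
def ray(n,p):
    f,cx,cy,E=proj_setup(n); d=E[:3,:3]@np.array([(p[0]-cx)/f,(p[1]-cy)/f,1]); return E[:3,3],d/np.linalg.norm(d)
def atz(n,p,z):
    o,d=ray(n,p); return o+d*(z-o[2])/d[2]
def tri(ps):
    A=np.zeros((3,3));b=np.zeros(3)
    for n,p in ps:
        o,d=ray(n,p);M=np.eye(3)-np.outer(d,d);A+=M;b+=M@o
    return np.linalg.solve(A,b)
E
python3 - <<'E'
from h import *
np.set_printoptions(precision=4,suppress=True)
s=manip.sense();print(s["t"],s["tcp_pos"],s["tool_rot"])
for n in("scene","top"):
    im=manip.snapshot(n);cv2.imwrite(f"pics/{n}0.png",im[:,:,::-1])
    print(n,proj_setup(n)[3][:3,3])
R={}
for q in("push_face","lever_pad","clamp","part","driver"):
    for n in("scene","top"):
        r=manip.mark_of(n,q);R[n,q]=r
        print(q,n,[(np.round(x["position"],1),round(x["p"],2)) for x in r[:3]])
    if R["scene",q] and R["top",q]: print("  tri",tri([(n,R[n,q][0]["position"]) for n in("scene","top")]))
E
```

```text
0.0 [ 0.2755 -0.5602  0.2303] [ 0.974   0.2264 -0.0001 -0.0011]
scene [-0.126   0.9401  0.5302]
top [0.4588 0.1928 1.0137]
push_face scene [(array([306. , 255.6]), 0.95)]
push_face top [(array([308. , 234.5]), 0.66)]
  tri [0.5389 0.2121 0.0848]
lever_pad scene [(array([282.2, 277. ]), 0.63)]
lever_pad top [(array([272.8, 243.1]), 0.86)]
  tri [0.5295 0.2894 0.0641]
clamp scene [(array([282.4, 292.3]), 0.83)]
clamp top [(array([287.9, 222.3]), 0.75)]
  tri [ 0.5738  0.2572 -0.0009]
part scene [(array([181., 342.]), 0.96), (array([288.4, 269.5]), 0.55), (array([307.1, 260.4]), 0.43)]
part top [(array([331.3, 199.4]), 0.72), (array([166.4, 222.3]), 0.58), (array([489.2, 203.8]), 0.58)]
  tri [ 0.7313  0.2722 -0.1782]
driver scene [(array([261.7, 273.5]), 0.66)]
driver top [(array([304.8, 175.4]), 0.95)]
  tri [ 0.6791  0.2195 -0.0012]
```

View pics/top0.png

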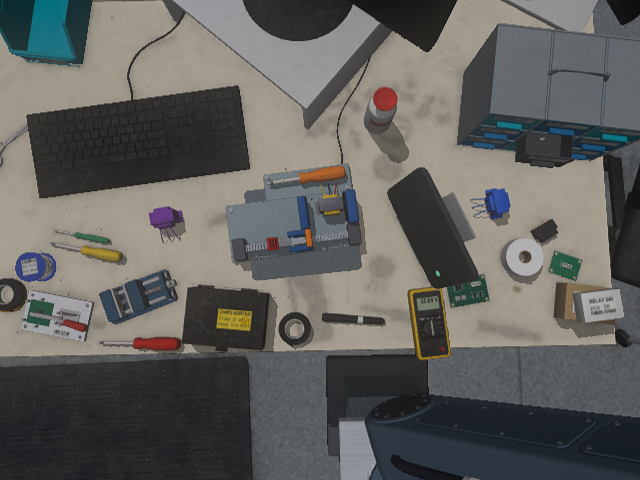

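View pics/scene0.png

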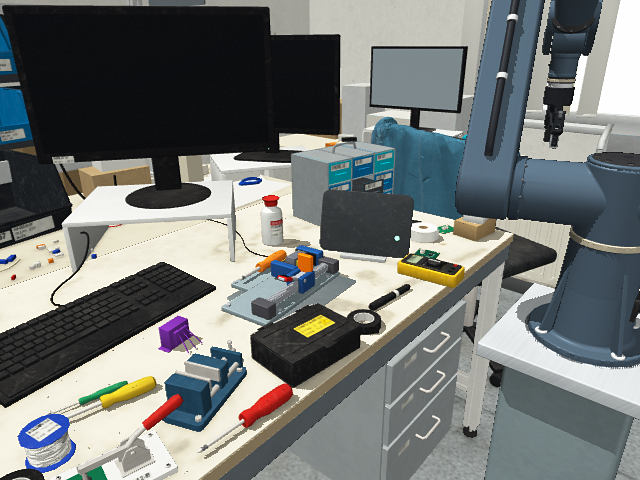

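The top view shows the clamp at about (295,222). The orange plate is at (309,238), the red pad at (272,243), the end stop at (238,249) and the yellow transformer at (331,203). The clamp opens to image left, and the scene view agrees. Next I'll refine the positions by colour.

```bash
python3 - <<'E'
from h import *
np.set_printoptions(precision=4,suppress=True)
for n,(x0,y0,x1,y1) in {"top":(225,180,365,275),"scene":(220,235,345,330)}.items():
    im=cv2.imread(f"pics/{n}0.png");hsv=cv2.cvtColor(im,cv2.COLOR_BGR2HSV)
    for c,lo,hi in(("red",(0,150,60),(6,255,255)),("orange",(8,180,100),(18,255,255))):
        m=cv2.inRange(hsv,lo,hi);k=np.zeros_like(m);k[y0:y1,x0:x1]=m[y0:y1,x0:x1]
        N,l,st,ce=cv2.connectedComponentsWithStats(k)
        for i in range(1,N):
            if st[i][4]>15: print(n,c,st[i],ce[i],atz(n,ce[i],.069 if c=="red" else .091))
    cv2.imwrite(f"pics/{n}_crop.png",cv2.resize(im[y0:y1,x0:x1],None,fx=5.5,fy=5.5,interpolation=cv2.INTER_CUBIC))
for q in((238,248),(352,235)): print(atz("top",q,.04))
s=manip.sense()
from scipy.spatial.transform import Rotation as Ro
R=Ro.from_quat(s["tool_rot"]).as_matrix();print(R)
E
```

```text
top red [267 238  12  12  81] [271.8519 243.6049] [0.5259 0.2889 0.069 ]
top orange [305 229   7  18  90] [308.2778 237.3111] [0.5355 0.2138 0.091 ]
scene red [278 275  15   7  42] [286.1905 277.9048] [0.5159 0.2954 0.069 ]
scene orange [256 250  30  22 255] [271.2863 259.5882] [0.5707 0.2837 0.091 ]
scene orange [298 255  15  17 226] [305.1283 263.1195] [0.5021 0.2506 0.091 ]
[0.5201 0.363  0.04  ]
[0.5427 0.1228 0.04  ]
[[ 0.8975  0.4411 -0.    ]
 [ 0.4411 -0.8975  0.    ]
 [-0.     -0.     -1.    ]]
```

View pics/top_crop.png

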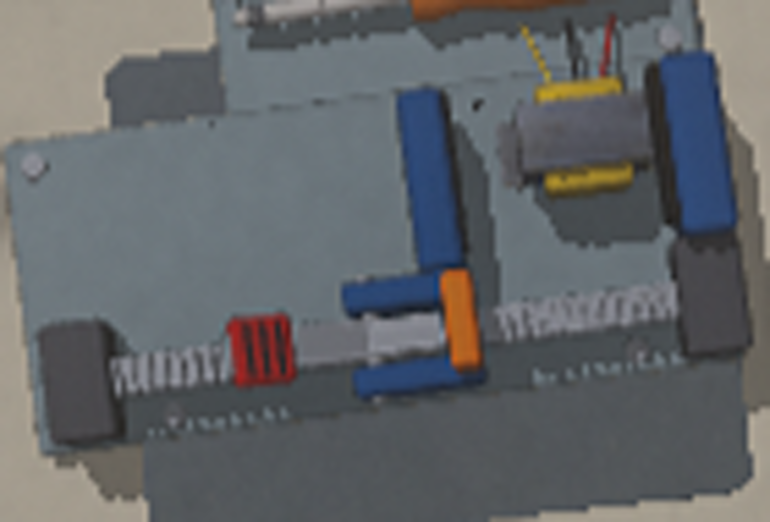

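View pics/scene_crop.png

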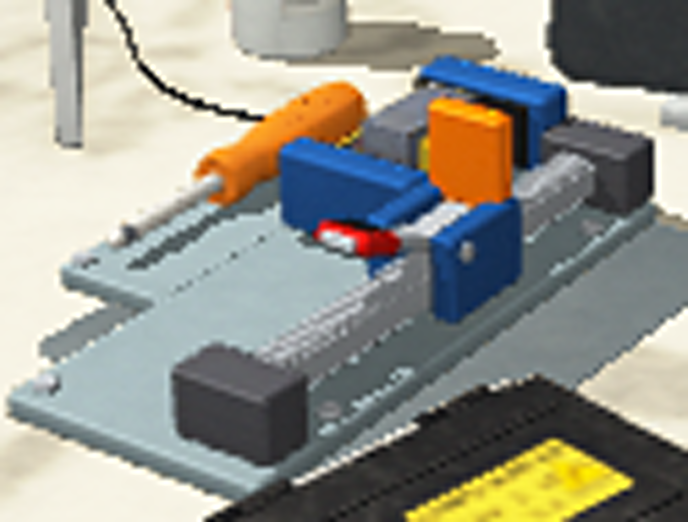

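The crops confirm it: bar yaw is about 6.5–7°, the pad is near (0.527, 0.289) and the push face near y = 0.208. I'll shut the gripper and move over the pad.

>>> {"name": "step_arm", "arguments": {"targets": "10 -11 -20 2;35 -38 -40 4;65 -70 -50 6;95 -103 -50 8;125 -135 -50 10;155 -168 -50 12;185 -200 -50 14;215 -233 -50 16;245 -266 -50 18;275 -298 -50 20;305 -331 -50 20;335 -363 -50 20", "gripper": 1, "squeeze": 60}}

```text
t: 1.8
tcp_pos: [0.4165, -0.0856, 0.2817]
tool_rot: [0.999, 0.054, 0.0, 0.0]
force: [0.5, 0.1, -0.5]
finger_gap: 0.002
gripper_force: 0.0
```

>>> {"name": "step_arm", "arguments": {"targets": "12 -30 0 0;26 -65 0 0;42 -100 0 0;57 -135 0 0;72 -170 0 0;87 -206 0 0;102 -241 0 0;117 -276 0 0;132 -311 20 0;145 -342 60 0;151 -361 100 0;151 -361 140 0"}}

```text
t: 3.0
tcp_pos: [0.5285, 0.2909, 0.1401]
tool_rot: [0.998, 0.055, 0.002, -0.001]
force: [-0.6, -0.5, -0.0]
finger_gap: 0.0
gripper_force: 0.0
```

>>> {"name": "step_arm", "arguments": {"targets": "0 0 20 0;0 0 40 0;0 0 50 0;0 0 50 0;0 0 50 0"}}

```text
t: 3.5
tcp_pos: [0.5282, 0.2879, 0.092]
tool_rot: [0.999, 0.054, 0.001, -0.0]
force: [0.2, -1.5, 0.2]
finger_gap: -0.001
gripper_force: 0.0
```

```bash
python3 - <<'E'
from h import *
s=manip.sense();print(s["t"],s["tcp_pos"],s["tool_rot"],s["force"])
o=[]
for n,(x0,y0,x1,y1) in {"top":(225,180,365,275),"scene":(220,205,345,300)}.items():
    o.append(cv2.resize(manip.snapshot(n)[y0:y1,x0:x1,::-1],(440,330),interpolation=cv2.INTER_CUBIC)[:, :399])
cv2.imwrite("pics/a1.png",np.hstack(o))
E
```

```text
3.5 [0.52817575 0.28794121 0.09200344] [ 9.98552547e-01  5.37808175e-02  6.34892263e-04 -1.77462907e-04] [ 0.23967992 -1.52324878  0.19232555]
```

View pics/a1.png

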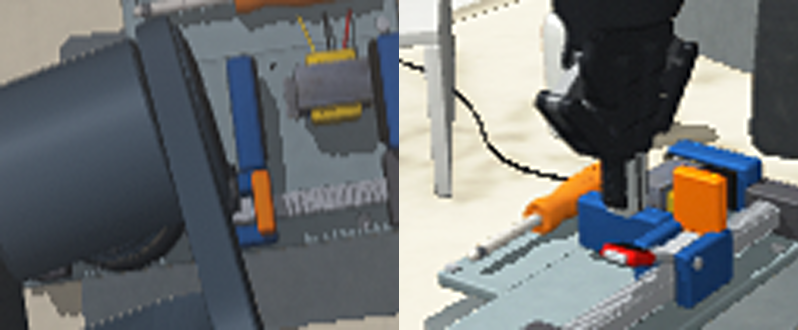

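The shut fingertips hang directly over the red pad (scene crop, pad at about (628,255)). Now I'll press it.

>>> {"name": "step_arm", "arguments": {"targets": "0 -3 8 0;0 -4 14 0;0 -4 19 0;0 -4 23 0;0 -4 27 0;0 -4 30 0"}}

```text
t: 4.2
tcp_pos: [0.5276, 0.2923, 0.0615]
tool_rot: [0.999, 0.054, 0.001, -0.0]
force: [-0.1, 2.0, 3.7]
finger_gap: 0.006
gripper_force: 1.7
```

>>> {"name": "step_arm", "arguments": {"targets": "0 0 3 0;0 0 6 0;0 0 8 0;0 0 10 0;0 0 10 0"}}

```text
t: 4.7
tcp_pos: [0.5275, 0.2921, 0.0515]
tool_rot: [0.999, 0.054, 0.0, -0.0]
force: [0.2, 3.3, 4.7]
finger_gap: -0.001
gripper_force: 2.2
```

>>> {"name": "step_arm", "arguments": {"targets": "0 0 1 0;0 0 2 0;0 0 2 0"}}

```text
t: 5.0
tcp_pos: [0.5276, 0.2921, 0.0511]
tool_rot: [0.999, 0.054, 0.001, -0.0]
force: [-3.0, 2.6, 14.4]
finger_gap: -0.002
gripper_force: 7.0
```

>>> {"name": "step_arm", "arguments": {"targets": "0 0 1 0;0 0 2 0;0 0 2 0"}}

```text
t: 5.3
tcp_pos: [0.5277, 0.2922, 0.0507]
tool_rot: [0.999, 0.054, 0.001, -0.0]
force: [-4.8, 1.9, 23.2]
finger_gap: 0.005
gripper_force: 11.5
```

The lever is bottomed (23 N at z = 51 mm). I'll lift and go over to the push face.

>>> {"name": "step_arm", "arguments": {"targets": "0 0 -15 0;0 0 -50 0;0 0 -90 0;0 30 -100 0;0 65 -100 0;0 100 -100 0;0 122 -90 0;0 124 -70 0;0 124 -70 0"}}

```text
t: 6.2
tcp_pos: [0.538, 0.1666, 0.1148]
tool_rot: [0.999, 0.053, -0.004, 0.001]
force: [-1.4, -0.2, 0.1]
finger_gap: 0.001
gripper_force: 0.0
```

```bash
python3 - <<'E'
from h import *
s=manip.sense();print(s["t"],s["tcp_pos"],s["force"])
o=[]
for n,(x0,y0,x1,y1) in {"top":(225,180,365,275),"scene":(220,205,345,300)}.items():
    o.append(cv2.resize(manip.snapshot(n)[y0:y1,x0:x1,::-1],(440,330),interpolation=cv2.INTER_CUBIC)[:, :399])
cv2.imwrite("pics/a2.png",np.hstack(o))
E
```

```text
6.2 [0.53796263 0.16661587 0.11478321] [-1.36377022 -0.16766811  0.10737574]
```

View pics/a2.png

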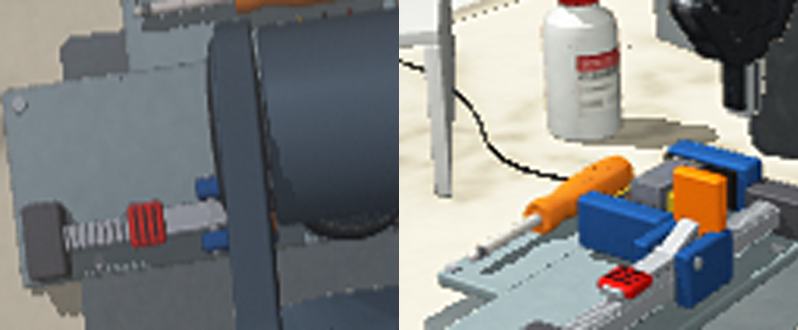

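The lever is down, with the pad level at about (622,282) in the crop. The fingers are on the fixed-jaw side of the orange plate, clear of the transformer. I'll lower, then push.

>>> {"name": "step_arm", "arguments": {"targets": "1 0 20 0;2 0 40 0;2 0 52 0;2 0 52 0;2 -8 52 0;2 -16 52 0;2 -22 52 0;2 -28 52 0"}}

```text
t: 7.1
tcp_pos: [0.5398, 0.1973, 0.0661]
tool_rot: [0.999, 0.054, 0.001, 0.0]
force: [-0.3, -2.7, 2.6]
finger_gap: -0.003
gripper_force: 1.6
```

>>> {"name": "step_arm", "arguments": {"targets": "0 -6 0 0;0 -12 0 0;0 -18 0 0;0 -25 0 0;0 -32 0 0"}}

```text
t: 7.6
tcp_pos: [0.5361, 0.2287, 0.0654]
tool_rot: [0.999, 0.054, 0.0, 0.0]
force: [0.6, -4.0, 3.2]
finger_gap: -0.002
gripper_force: 1.9
```

>>> {"name": "step_arm", "arguments": {"targets": "0 -6 0 0;0 -12 0 0;0 -18 0 0;0 -24 0 0;0 -30 0 0;0 -35 0 0"}}

```text
t: 8.2
tcp_pos: [0.532, 0.2637, 0.0653]
tool_rot: [0.999, 0.054, -0.0, 0.0]
force: [0.9, -3.9, 1.8]
finger_gap: 0.002
gripper_force: 1.8
```

>>> {"name": "step_arm", "arguments": {"targets": "0 -3 0 0;0 -6 0 0;0 -9 0 0;0 -12 0 0;0 -12 0 0"}}

```text
t: 8.7
tcp_pos: [0.5306, 0.2756, 0.0651]
tool_rot: [0.999, 0.054, -0.0, -0.0]
force: [0.2, -0.4, 0.5]
finger_gap: -0.001
gripper_force: 0.6
```

>>> {"name": "step_arm", "arguments": {"targets": "0 -3 0 0;0 -6 0 0;0 -9 0 0;0 -12 0 0"}}

```text
t: 9.1
tcp_pos: [0.5293, 0.2871, 0.0651]
tool_rot: [0.999, 0.054, -0.0, 0.0]
force: [-0.5, -3.7, 2.7]
finger_gap: -0.0
gripper_force: 2.3
```

>>> {"name": "step_arm", "arguments": {"targets": "0 -2 0 0;0 -4 0 0;0 -6 0 0;0 -8 0 0"}}

```text
t: 9.5
tcp_pos: [0.5292, 0.2875, 0.0653]
tool_rot: [0.998, 0.056, -0.001, 0.007]
force: [3.9, -32.3, 7.1]
finger_gap: -0.006
gripper_force: 16.4
```

It has hit a hard stop. I'll back off, lift clear and look.

>>> {"name": "step_arm", "arguments": {"targets": "0 7 0 0;0 12 0 0;0 25 -10 0;0 30 -50 0;0 30 -95 0;-5 60 -140 0;-10 110 -160 0;-15 160 -160 0;-20 210 -160 0;-20 250 -160 0;-20 280 -160 0;-20 280 -160 0"}}

```text
t: 10.7
tcp_pos: [0.5403, 0.0108, 0.2263]
tool_rot: [0.999, 0.051, 0.002, 0.001]
force: [-0.0, -0.2, -0.2]
finger_gap: -0.001
gripper_force: 0.0
```

```bash
python3 - <<'E'
from h import *
s=manip.sense();print(s["t"],s["tcp_pos"],s["force"])
o=[]
for n,(x0,y0,x1,y1) in {"top":(225,180,365,275),"scene":(220,235,345,330)}.items():
    im=manip.snapshot(n)
    o.append(cv2.resize(im[y0:y1,x0:x1,::-1],(440,330),interpolation=cv2.INTER_CUBIC)[:, :399])
    for q in("push_face","clamp"):print(n,q,[x["position"] for x in manip.mark_of(n,q)[:1]])
cv2.imwrite("pics/a3.png",np.hstack(o))
E
```

```text
10.7 [0.54025231 0.01084196 0.2262854 ] [-0.0207007  -0.19223164 -0.20661056]
top push_face [[267.6, 240.9]]
top clamp [[291.6, 220.6]]
scene push_face [[278.1, 274.7]]
scene clamp [[279.9, 292.9]]
```

View pics/a3.png

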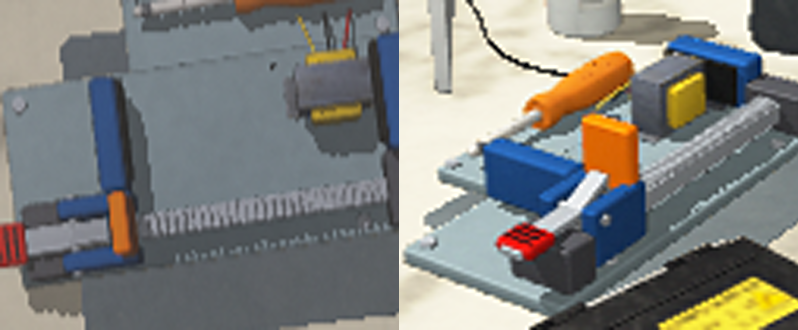

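The carriage stands against the dark end stop, with the plate at crop (120,225). The transformer and nut driver are where they were, and the robot is clear. I'll hand it in.

```bash
python3 -c "
from station import manip
print(manip.sign_off())"
```

```text
the job is handed in; nothing more can be done
None
```

The clamp is open: I pressed the release lever fully down and pushed the sliding jaw to its end stop. In the last pictures the transformer and nut driver are where they were and the arm is clear. I handed the job in at about 11 s; sign-off gave no verdict.

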